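# Return a pressing board through the chute flap

## Task

With your fingertips, push the longer, round-nosed pressing board straight ahead along its lane of the return chute, through the hanging flap, far enough in that the whole board is clear of the flap, then draw back so that the flap drops shut behind it. Only slide the board, never lift it, and leave the short square board, its flap and everything else alone.

Things in the scene. Friction and masses are not known exactly. Their poses are not given: they have to be found in the camera images.
- chute: Board-return chute fixed to the table, two lanes side by side. Origin: middle of the mouth plane (where both flaps hang), at table level; x points into the chute (the pushing direction), y to its left, z up. The lane floor is flat dark sheet steel 12 mm above the table, level with no step from x = -135 mm (open front edge) to x = +165 mm (end wall).
- mouth_left (a point): point on the lane floor in the mouth plane, middle of the left lane (chute y = +45 mm); axes as the chute's. The lane is 77 mm wide inside: before the mouth, on the feed shelf, between low rails (tops 26 mm above the table), behind it an open-topped bay with walls up to 57 mm.
- mouth_right (a point): the same for the right lane (chute y = -45 mm)
- rod_mid (a point): middle of the hinge rod that carries both flaps, 100 mm above the table, across the mouth plane, on three posts 12 mm deep and 105 mm high (at chute y = 0, +88, -88 mm). Its hinge barrels are 10 mm thick: 83 mm is free between them and the lane floor once a flap is up. Fingers leaned 30 to 45 degrees, tips forward, fit under; upright ones meet the rod.
- flap_left (a joint): angle (rad) of the left lane's flap: an aluminium sheet 70 mm wide, 4 mm thick, 50 g, hanging freely from the rod down to 12 mm above the lane floor. 0 = hanging shut; it only swings inwards (away from the feed shelf), growing to 1.4; its own weight shuts it. A board pushed under it opens it to about 0.4; it rests on the board until the board's rear end is 30 mm past the mouth plane.
- flap_right (a joint): the same for the right lane's flap
- long_mid (a point): centre (half-way up) of the longer pressing board: white plastic, 96 mm long, 64 mm wide, 18 mm thick, about 160 g, flat lying on the feed shelf in one of the lanes. Its x axis points from its square rear end (48 mm behind the centre) to its half-round nose (48 mm ahead, towards the flap). It may start in either lane, a little off-centre and askew.
- short_mid (a point): centre of the short square-cornered board in the other lane: white plastic, 64 x 64 x 18 mm; to be left alone
- tape_roll: roll of green tape lying flat, 84 mm across, 36 mm high, beside the feed shelf; origin under its centre
- thread_spool: thread spool standing, 44 mm across, 46 mm high, beside the feed shelf; origin under its centre
- squeeze_bottle: slim yellow squeeze bottle standing beside the chute, 48 mm across, 120 mm high; origin under its centre
- drink_bottle: clear drink bottle standing, 66 mm across, 190 mm high; origin under its centre
- screwdriver: screwdriver lying on the table, to be left alone; origin on its underside, x along it
- masking_tape: roll of pale tape lying flat, 100 mm across, 24 mm high; origin under its centre
- long_board: the longer board again, origin at the centre of its underside (9 mm below long_mid), same axes
There are look-alikes about, which are no part of the job. What is shaped like the long_board but orange is not meant.

How it is judged:
On the way, in this order (a step that is already met when the one before it is completed fails the run):
1. the long board's nose is under its lane's flap and holds it open (x of long_mid in the frame of chute above -0.04 m and ((y of long_mid in the frame of chute above 0 m and value of joint flap_left above 0.25 rad) or (y of long_mid in the frame of chute below 0 m and value of joint flap_right above 0.25 rad))), for 0.1 s.
2. the whole long board is past the mouth plane (x of long_mid in the frame of chute above 0.052 m), for 0.1 s.
At the end, for the whole second after the job is handed in: the long board lies flat and at rest in its lane's bay, its rear end at least 4 mm past the mouth plane; both flaps hang shut (within 0.06 rad); the short board is within 20 mm of where it was (x of long_mid in the frame of chute between 0.052 and 0.125 m and z of long_mid in the frame of chute between 0.016 and 0.028 m and angle between the x axis of long_mid and the x axis of chute, either way round below 0.3 rad and (y of long_mid in the frame of chute between 0.025 and 0.065 m or y of long_mid in the frame of chute between -0.065 and -0.025 m) and value of joint each of flap_left, flap_right below 0.06 rad and linear speed of long_board below 0.01 m/s and distance of short_mid from where it was at the start of the episode below 0.02 m); the robot touches nothing.
It fails at once if the long board is lifted (centre more than 15 mm above its height on the lane floor) (z of long_mid in the frame of chute above 0.036 m).
It fails at once if the short board is moved by more than 20 mm (distance of short_mid from where it was at the start of the episode above 0.02 m).
It fails at once if the short board's flap is opened (more than 0.2 rad) ((y of long_mid in the frame of chute above 0 m and value of joint flap_right above 0.2 rad) or (y of long_mid in the frame of chute below 0 m and value of joint flap_left above 0.2 rad)).
It fails at once if a thing standing by is moved by more than 20 mm (distance of any of tape_roll, thread_spool, squeeze_bottle, drink_bottle, screwdriver, masking_tape from where it was at the start of the episode above 0.02 m).
It also fails if it takes over 40 s, if anything falls off the work surface, if the arm or the gripper's body presses on something with over 40 N, if the wrist force passes 120 N, or if a joint passes its speed limit or range.

## Robot

A 6-joint arm with a two-finger parallel gripper is mounted at the origin on the work surface. World frame = base frame: x ahead of the robot, y to its left, z up, the work surface at z = 0. Lengths are in m, angles in rad, forces in N, time in s.
With the tool pointing down it reaches from about 0.35 to 0.975 m from the base axis. Payload 4.9 kg.
Tool frame: the origin (TCP) lies on the centre line of the jaws, within the pads' length; the fingertips stand 14 mm ahead of it and the grasp point (between the pads) lies 5 mm behind it; y points along the fingers, z is the direction in which the jaws open and shut, and the axes are right-handed (so a half turn about y gives the same grasp; the last joint's range is limited). The gripper opens to 85 mm and grips with 20 to 120 N. Pads are 22 mm wide; open, the fingers measure 114 mm over their backs; the gripper's body (76 mm by 85 mm) begins 54 mm behind the grasp point. The pads swing forward as they close: fully open they stand 13 mm farther back than shut.
Start: joints at [-0.119, 0.053, 1.613, -0, 1.476, -0.119], TCP at [0.625, 0, 0.245] pointing down, gripper open.
Joint ranges: [-3.01, 3.01], [-1.01, 2.22], [0.06, 2.58], [-1.02, 4.17], [0.09, 2.62], [-3.14, 3.14]. Speed limits (rad/s): [2.57, 2.57, 3.14, 3.14, 3.14, 3.14].

## Interface

Orientations are given as a rotation vector (axis times angle).
In Python, from station import ctrl gives the robot as it stands.
- The arm moves only by the tool servo_tool, never from a script. Its arguments are lists of equal length, an entry for each row: "delta_pos": the shift along the tool's x, y, z in m, a list of three; "dr": the turn, a rotation vector about the tool's x, y, z in degrees, a list of three; "grip": the opening, from 0 (shut) to 1 (fully open). In form: {"delta_pos": [[x, y, z], ...], "dr": [[rx, ry, rz], ...], "grip": [grip, ...]}. A call has 1 to 5 rows; each row shifts and turns the pose as measured when the row begins, along the tool's axes as they then stand; what a row does not reach is not made up. A row lasts 1/8 s, in which the tool goes at most 62.5 mm and 10.7 degrees, less where a joint would pass 70% of its speed; a pose out of reach is approached as far as the arm can. A call is refused whole if a number of a shift passes 0.0625 or a number of a turn 10.7, either way. A call with a gripper value outside its range is refused whole. The fingers move at their own pace and stop on an object; "grip_force" is the grip in N (left out, the last holds). Time passes only in rows, so rows that do not move let the fingers close. It gives the time, the measured TCP pose, the force and the opening at its end, in the units of the state.
- ctrl.get_obs(): the state, without advancing time (a new reading comes with each control period).
- ctrl.get_image(name): name is "scene" or "side" or "wrist"; returns the picture (400x640x3 uint8, red, green, blue); there is no depth.
- ctrl.camera_params(name): a dict with "fovy" (degrees; the focal length in pixels is half the picture's height over the tangent of half this angle, whatever the lens; pixels are square), "cx", "cy" (the principal point, pixels), "k1" (the pictures are not rectified: a ray, as slopes to the right and down, at radius r is drawn at 1 + k1 r^2 times it, then the intrinsics apply), "eye" and "rotation" of the camera in the world. Camera axes: x right, y down, z forward; pixel columns grow to the right and rows downward; lengths in m; the calibration is good to about 2 mm. A picture is of the moment at which its call begins: read the wrist's pose just before it. camera_params takes no time and is no camera call; for the wrist camera it gives the pose at the moment of the call.
- ctrl.finish_job(): hands the job in, once; it reports no verdict.
Trained networks look in the newest picture that a camera, given by its name, has taken for a name from the list of things; names that differ only in an ending like _2 or _b are one class to them, and where a whole thing is asked for, a point or a joint stands for the part that bears it (a point fixed in the world has none). Each returns a list of dicts, best first, with "score" (0 to 1); they miss things now and then, are a little off and sometimes report something else, mostly with a low value. They report only what shows in the picture. A call takes as long as a camera call. They do not tell look-alikes from the thing itself.
- ctrl.masks_of(camera, label): "pixels" (400x640 bool, what is visible of it) and "extent" ([left, top, right, bottom] in pixels, round what is visible of it).
The state is a dict: "t": time; "q": joint angles; "dq": joint speeds; "effort": joint torques, N m; "tool_pos": TCP position; "tool_rot": TCP orientation; "contact_force": force on the tool from outside, world axes, zero at the start; "wrist_torque": the same for the moment, N m; "opening": finger opening in m.
Only numpy, scipy, OpenCV 4.12 (cv2) and the standard library are available. Lean on these libraries where they do the work, as an engineer would, in place of code of your own. Each camera call takes 0.05 s, during which the arm holds its last target.

## Working session

There is one attempt and no reset: what is moved stays moved. The work goes in short steps, Python scripts to look and compute and a tool call to move; the robot and the scene stay as the last step left them, time stands still between calls to the robot, and variables do not carry over. Pictures are saved under pics/ and viewed, and the job is handed in when it is done.

Besides the shell and the picture viewer there is one more tool, called after ">>>" by a JSON object that holds its "op" and its "data", one argument or row to a line. servo_tool: Moves the arm, as the interface text tells. Its arguments: {"type":"object","properties":{"delta_pos":{"type":"array","items":{"type":"array","items":{"type":"number"}}},"dr":{"type":"array","items":{"type":"array","items":{"type":"number"}}},"grip":{"type":"array","items":{"type":"number"}},"grip_force":{"type":"number"}},"required":["delta_pos","dr","grip"]}

```bash
mkdir -p pics; ls; python3 - <<'E'
from station import ctrl
import cv2,numpy as np
o=ctrl.get_obs();print({k:np.round(v,3).tolist() for k,v in o.items()})
for n in ["scene","side"]:
    im=ctrl.get_image(n);cv2.imwrite(f"pics/{n}0.png",im[:,:,::-1])
    p=ctrl.camera_params(n);print(n,{k:np.round(v,4).tolist() for k,v in p.items()})
E
```

```text
pics
{'t': 0.0, 'q': [-0.119, 0.053, 1.614, 0.0, 1.476, -0.119], 'dq': [-0.002, -0.001, 0.001, 0.001, -0.0, 0.002], 'effort': [0.0, -39.367, -37.018, -0.0, 0.007, -0.0], 'tool_pos': [0.624, 0.0, 0.244], 'tool_rot': [-1.211, 1.211, -1.208], 'contact_force': [0.212, 0.631, 1.143], 'wrist_torque': [0.015, -0.045, -0.02], 'opening': 0.086}
scene {'fovy': 47.7855, 'cx': 324.5059, 'cy': 196.7434, 'k1': -0.0408, 'eye': [1.1604, 0.3986, 1.3066], 'rotation': [-1.3645, -2.4333, 0.7169]}
side {'fovy': 55.0193, 'cx': 316.3255, 'cy': 202.0406, 'k1': -0.0833, 'eye': [0.3387, -0.8029, 0.6704], 'rotation': [-2.1562, 0.2282, -0.1403]}
```

View pics/scene0.png

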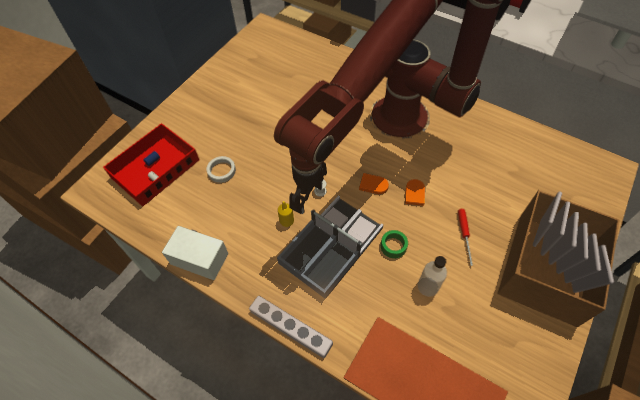

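View pics/side0.png

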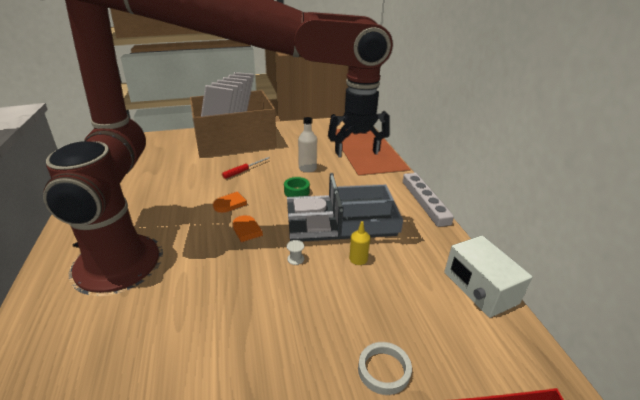

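```bash
python3 - <<'E'
import cv2
a=cv2.imread("pics/scene0.png")[170:310,250:420];b=cv2.imread("pics/side0.png")[160:260,270:420]
cv2.imwrite("pics/sc_crop.png",cv2.resize(a,None,fx=4,fy=4,interpolation=cv2.INTER_CUBIC))
cv2.imwrite("pics/si_crop.png",cv2.resize(b,None,fx=5,fy=5,interpolation=cv2.INTER_CUBIC))
E
```

```text
(no output)
```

View pics/sc_crop.png

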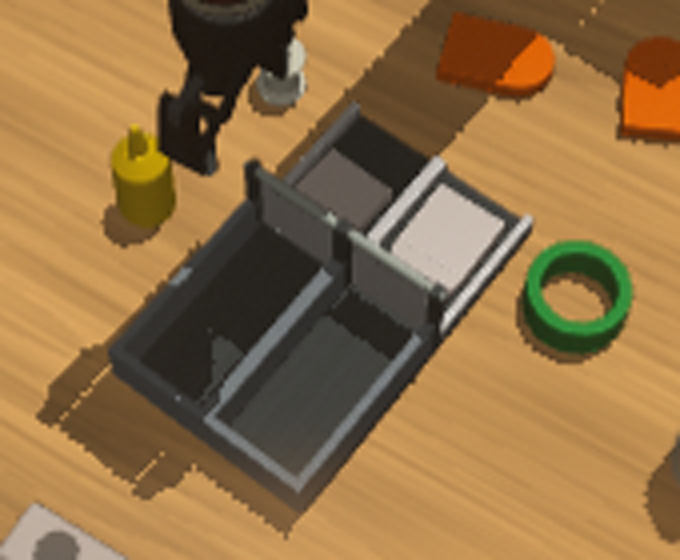

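View pics/si_crop.png

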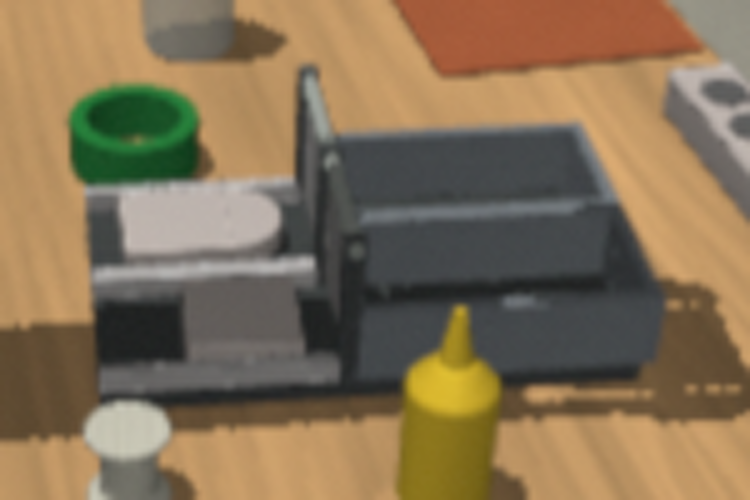

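```bash
cat > h.py <<'E'
from station import ctrl
import numpy as np,cv2
from scipy.spatial.transform import Rotation as R
from scipy.optimize import least_squares
def proj(p,P):
    Rm=R.from_rotvec(p["rotation"]).as_matrix()
    c=(np.atleast_2d(P)-p["eye"])@Rm
    s=c[:,:2]/c[:,2:];r2=(s**2).sum(1,keepdims=True)
    f=200/np.tan(np.radians(p["fovy"])/2)
    return s*(1+p["k1"]*r2)*f+[p["cx"],p["cy"]]
def onplane(p,uv,z):
    g=lambda xy:(proj(p,[xy[0],xy[1],z])[0]-uv)
    return least_squares(g,[0.7,0.]).x
def c2w(c,P):
    P=np.atleast_2d(P).astype(float);ca,sa=np.cos(c[2]),np.sin(c[2])
    return np.c_[c[0]+ca*P[:,0]-sa*P[:,1],c[1]+sa*P[:,0]+ca*P[:,1],P[:,2]]
E
cat > fit.py <<'E'
from h import *
S={ (169,88,57):(325,293.5),(169,0,57):(302.7,273.2),(-135,-88,26):(338.7,196.5),(-135,0,26):(359.2,210.2),(-135,88,26):(382.5,224.8),(0,-88,105):(313,211.5),(0,0,105):(335.5,227.3),(0,88,105):(359.2,243.2)}
D={(0,88,105):(331.6,174),(0,0,105):(337,192),(-135,88,26):(287.6,197.4),(-135,0,26):(289,214),(-135,-88,26):(289.6,233.)}
ps,pd=ctrl.camera_params("scene"),ctrl.camera_params("side")
def res(c):
    r=[]
    for p,M in((ps,S),(pd,D)):
        r.append((proj(p,c2w(c,np.array(list(M))/1000))-np.array(list(M.values()))))
    return np.concatenate(r)
f=least_squares(lambda c:res(c).ravel(),[0.7,0,0],loss="soft_l1")
c=f.x;print(c,np.degrees(c[2]));print(np.round(res(c),1))
np.save("c.npy",c)
E
python3 fit.py
cat > ov.py <<'E'
from h import *
def draw(n,src,c,out,box,k,extra=[]):
    im=cv2.imread(src);p=ctrl.camera_params(n);x0,y0,x1,y1=box
    im=cv2.resize(im[y0:y1,x0:x1],None,fx=k,fy=k,interpolation=cv2.INTER_CUBIC)
    L=[]
    for y in(-83.5,-6.5,6.5,83.5):
        L+=[((-135,y,26),(0,y,26)),((0,y,57),(165,y,57)),((-135,y,12),(165,y,12))]
    for y in(-88,0,88):L.append(((0,y,0),(0,y,105)))
    L+=[((0,-88,100),(0,88,100)),((165,-83.5,57),(165,83.5,57)),((-135,-83.5,12),(-135,83.5,12))]
    for e in extra: L.append(e)
    for i,(a,b) in enumerate(L):
        q=(proj(p,c2w(c,np.array([a,b])/1000))+.5-[x0,y0])*k
        cv2.line(im,*[tuple(int(v) for v in t) for t in q],(0,0,255) if i<len(L)-len(extra) else (255,0,0),1)
    cv2.imwrite(out,im)
if __name__=="__main__":
    c=np.load("c.npy")
    draw("scene","pics/scene0.png",c,"pics/ov_s.png",(250,170,420,310),4)
    draw("side","pics/side0.png",c,"pics/ov_d.png",(270,160,420,260),5)
E
python3 ov.py
```

```text
[ 0.59644043  0.06992046 -0.10508518] -6.020937274545526
[[-0.6 -1.1]
 [-1.8  1.9]
 [-0.3 -0. ]
 [ 0.6 -0.1]
 [-0.4 -0.5]
 [-0.5  0.7]
 [-0.2  0.1]
 [-0.1  0. ]
 [-0.2 -1.6]
 [-1.  -4. ]
 [-0.8 -0.5]
 [-0.7 -0.3]
 [ 0.4 -0.2]]
```

View pics/ov_s.png

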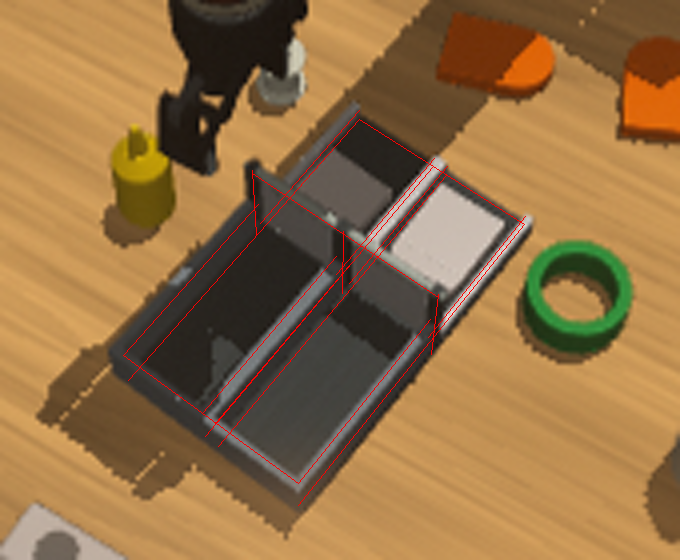

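View pics/ov_d.png

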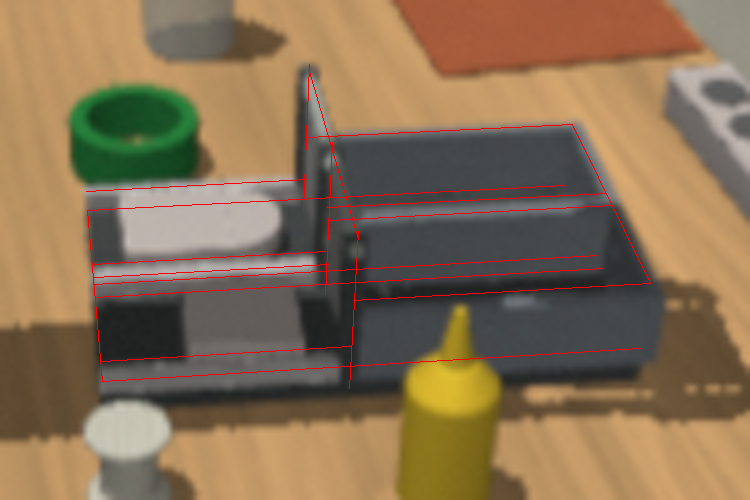

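```bash
python3 - <<'E'
from h import *
p=ctrl.camera_params("wrist");o=ctrl.get_obs()
im=ctrl.get_image("wrist");cv2.imwrite("pics/w0.png",im[:,:,::-1])
Rt=R.from_rotvec(o["tool_rot"]).as_matrix();print(Rt.round(3))
print({k:np.round(v,4).tolist() for k,v in p.items()})
print("cam in tool",Rt.T@(p["eye"]-o["tool_pos"]),(Rt.T@R.from_rotvec(p["rotation"]).as_matrix()).round(3))
E
```

```text
[[-0.    -0.002  1.   ]
 [-1.     0.    -0.   ]
 [-0.    -1.    -0.002]]
{'fovy': 70.3369, 'cx': 319.8937, 'cy': 199.7739, 'k1': -0.0214, 'eye': [0.6246, 0.0753, 0.3729], 'rotation': [2.8403, 0.0003, -0.0032]}
cam in tool [-0.07524996 -0.12872394 -0.00014963] [[ 0.     0.955  0.297]
 [ 0.    -0.297  0.955]
 [ 1.     0.    -0.   ]]
```

View pics/w0.png

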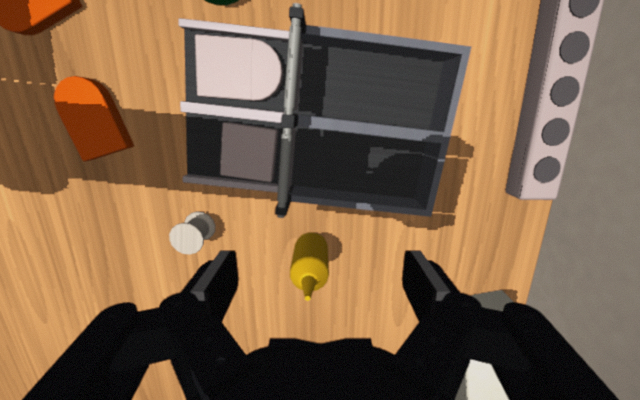

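```bash
python3 - <<'E'
from ov import *
c=np.load("c.npy")
im=cv2.imread("pics/w0.png")
cv2.imwrite("pics/w0c.png",cv2.resize(im[0:225,165:485],None,fx=2.5,fy=2.5,interpolation=cv2.INTER_CUBIC))
draw("wrist","pics/w0.png",c,"pics/ov_w.png",(165,0,485,225),2.5)
E
```

```text
(no output)
```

View pics/w0c.png

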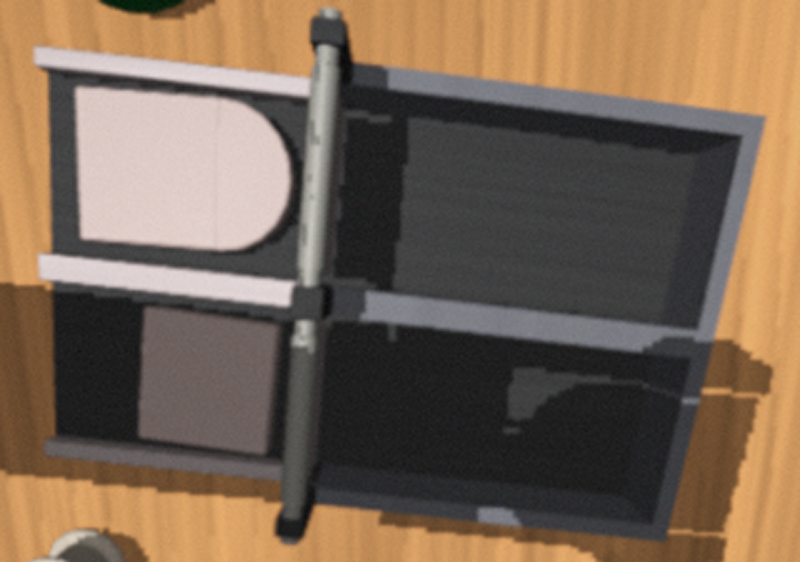

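View pics/ov_w.png

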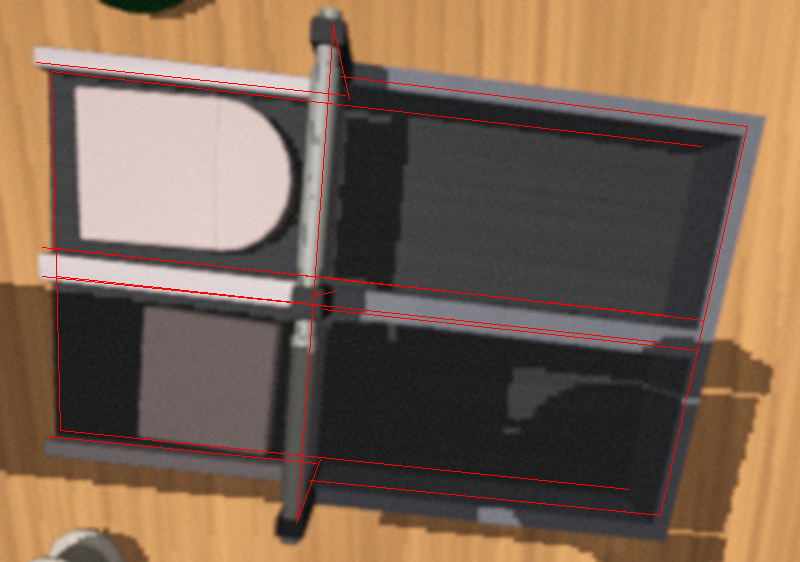

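```bash
cat > fit2.py <<'E'
from h import *
W={(165,83.5,57):(742,136),(165,6.5,57):(702,329),(165,-6.5,57):(695,357),(-135,83.5,26):(37,67),(-135,6.5,26):(40,254),(-135,-6.5,26):(42,277),(-135,-83.5,26):(47,438),(0,0,105):(310,301),(0,-88,105):(293,525),(-135,83.5,12):(50,72),(-135,-6.5,12):(54,287)}
W={k:(v[0]/2.5+165-.3,v[1]/2.5-.3) for k,v in W.items()}
S={(-135,-88,26):(338.7,196.5),(-135,0,26):(359.2,210.2),(-135,88,26):(382.5,224.8),(0,-88,105):(313,211.5),(0,0,105):(335.5,227.3),(0,88,105):(359.2,243.2)}
def res(c,Ms):
    return np.concatenate([(proj(ctrl.camera_params(n),c2w(c,np.array(list(M))/1000))-np.array(list(M.values()))) for n,M in Ms])
for Ms in ([("wrist",W)],[("wrist",W),("scene",S)]):
    c=least_squares(lambda c:res(c,Ms).ravel(),[0.6,0.07,-.1],loss="soft_l1").x
    print(c,np.degrees(c[2]));print(np.round(res(c,Ms),1).tolist())
    if len(Ms)==1: np.save("c.npy",c)
from ov import draw
c=np.load("c.npy")
p=ctrl.camera_params("wrist")
# board corners (top plane z=.030)
B={"rl":(76,87),"rr":(81,239),"nose":(292,180)}
for k,v in B.items():
    w=onplane(p,(v[0]/2.5+165-.3,v[1]/2.5-.3),.03)
    d=w-c[:2];ca,sa=np.cos(c[2]),np.sin(c[2]);print(k,w.round(4),"chute",(np.array([ca*d[0]+sa*d[1],-sa*d[0]+ca*d[1]])*1000).round(1))
draw("wrist","pics/w0.png",c,"pics/ov_w2.png",(165,0,485,225),2.5)
E
python3 fit2.py
```

```text
[ 0.59562961  0.06762012 -0.1106664 ] -6.340717766704168
[[1.2, -0.5], [-0.3, -0.6], [-0.3, 0.2], [-0.3, -0.5], [0.2, -1.4], [-0.3, 1.0], [-0.4, 0.4], [0.0, 0.4], [-0.1, 1.3], [0.3, 1.0], [0.3, -3.0]]
[ 0.5956586   0.06780413 -0.11134316] -6.379492985912892
[[1.3, -0.6], [-0.3, -0.7], [-0.3, 0.2], [-0.2, -0.7], [0.2, -1.6], [-0.3, 0.8], [-0.5, 0.1], [0.0, 0.2], [-0.1, 1.1], [0.4, 0.8], [0.3, -3.2], [-0.4, -0.4], [0.4, -0.4], [-0.8, -0.7], [-0.8, 0.1], [-0.6, -0.5], [-0.7, -0.4]]
rl [0.4887 0.1561] chute [-116.    76.1]
rr [0.4835 0.0937] chute [-114.4   13.6]
nose [0.5811 0.1182] chute [-20.   48.6]
```

View pics/ov_w2.png

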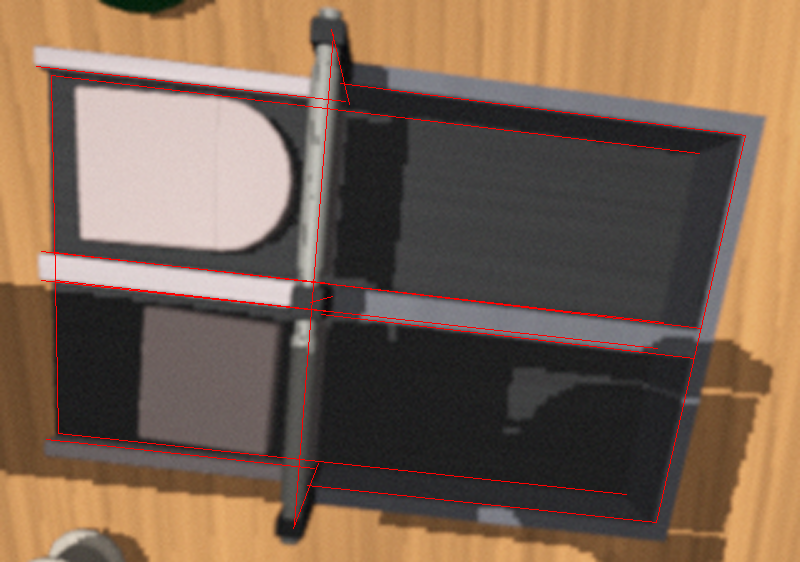

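>>> {"op": "servo_tool", "data": {
  "delta_pos": [
    [0, 0, 0],
    [0, 0, 0],
    [0, 0, 0],
    [0, 0, 0],
    [0, 0, 0]
  ],
  "dr": [
    [0, 10, 0],
    [0, 10, 0],
    [0, 10, 0],
    [0, 10, 0],
    [0, 10, 0]
  ],
  "grip": [0, 0, 0, 0, 0]
}}

```text
t: 0.78
tool_pos: [0.6232, 0.0002, 0.2415]
tool_rot: [-0.645, 1.84, -1.834]
contact_force: [-0.1, 0.1, -0.1]
opening: 0.0001
```

>>> {"op": "servo_tool", "data": {
  "delta_pos": [
    [0, 0, 0],
    [0, 0, 0],
    [0, 0, 0],
    [0, 0, 0],
    [0, 0, 0]
  ],
  "dr": [
    [0, 10, 0],
    [0, 10, 0],
    [0, 10, 0],
    [0, 10, 0],
    [0, 6.35, 0]
  ],
  "grip": [0, 0, 0, 0, 0]
}}

```text
t: 1.4
tool_pos: [0.6219, 0.0004, 0.2387]
tool_rot: [-0.167, -2.129, 2.129]
contact_force: [-0.5, -0.1, 0.2]
opening: -0.0001
```

```bash
cat > st.py <<'E'
from h import *
import sys
def goal(L,corner_x,tipz,ext=.014,y=.045):
    c=np.load("c.npy");L=np.radians(L)
    yc=np.array([np.sin(L),0,-np.cos(L)]);fc=np.array([np.cos(L),0,np.sin(L)])
    tip=np.array([corner_x-.011*np.cos(L),y,tipz]);tcp=tip-ext*yc
    M=np.c_[-fc,yc,np.array([0,-1.,0])]
    Rz=R.from_euler("z",c[2]).as_matrix()
    return c2w(c,tcp)[0],Rz@M
def rep(L=None,cx=None,tipz=None,**k):
    c=np.load("c.npy");o=ctrl.get_obs();Rt=R.from_rotvec(o["tool_rot"]).as_matrix()
    Rz=R.from_euler("z",c[2]).as_matrix()
    tip=o["tool_pos"]+.014*Rt[:,1]
    print("t",round(o["t"],2),"tcp",o["tool_pos"].round(4),"tip chute mm",(Rz.T@(tip-[*c[:2],0])*1000).round(1),"yax chute",(Rz.T@Rt[:,1]).round(3),"F",o["contact_force"].round(1),"open",round(o["opening"],4),"q",o["q"].round(2))
    if L is not None:
        g,M=goal(L,cx,tipz,**k)
        print("need pos(tool)",(Rt.T@(g-o["tool_pos"])).round(4),"rot deg",np.degrees(R.from_matrix(Rt.T@M).as_rotvec()).round(2))
if __name__=="__main__": rep(*map(float,sys.argv[1:]))
E
python3 st.py 45 -.128 .022; python3 st.py 0 -.128 .12
```

```text
t 1.4 tcp [6.219e-01 4.000e-04 2.387e-01] tip chute mm [ 33.4 -63.9 224.7] yax chute [-0.011  0.    -1.   ] F [-0.5 -0.1  0.2] open -0.0001 q [-0.12  0.06  1.62 -0.    1.48  1.62]
need pos(tool) [ 0.1828  0.2087 -0.0987] rot deg [-1.29 -3.08 45.61]
t 1.4 tcp [6.219e-01 4.000e-04 2.387e-01] tip chute mm [ 33.4 -63.9 224.7] yax chute [-0.011  0.    -1.   ] F [-0.5 -0.1  0.2] open -0.0001 q [-0.12  0.06  1.62 -0.    1.48  1.62]
need pos(tool) [ 0.1773  0.1066 -0.099 ] rot deg [-0.01 -3.25  0.62]
```

>>> {"op": "servo_tool", "data": {
  "delta_pos": [
    [0.037, 0, -0.02],
    [0.037, 0, -0.02],
    [0.037, 0, -0.02],
    [0.037, 0, -0.02],
    [0.036, 0, -0.02]
  ],
  "dr": [
    [0, -3.2, 0],
    [0, 0, 0],
    [0, 0, 0],
    [0, 0, 0],
    [0, 0, 0]
  ],
  "grip": [0, 0, 0, 0, 0]
}}

```text
t: 2.02
tool_pos: [0.4473, 0.1238, 0.2382]
tool_rot: [-0.107, -2.156, 2.154]
contact_force: [0.8, 0.3, -0.1]
opening: -0.0002
```

>>> {"op": "servo_tool", "data": {
  "delta_pos": [
    [0, 0, 0],
    [0, 0, 0],
    [0, 0, 0],
    [0, 0, 0],
    [0, 0, 0]
  ],
  "dr": [
    [0, 0, 9.5],
    [0, 0, 9.5],
    [0, 0, 9.5],
    [0, 0, 9.5],
    [0, 0, 9.5]
  ],
  "grip": [0, 0, 0, 0, 0]
}}

```text
t: 2.65
tool_pos: [0.4469, 0.1253, 0.2397]
tool_rot: [0.883, 1.711, -1.794]
contact_force: [-0.2, -0.3, -0.2]
opening: -0.0
```

```bash
python3 st.py 45 -.128 .04
```

```text
t 2.65 tcp [0.4469 0.1253 0.2397] tip chute mm [-143.7   40.9  230.4] yax chute [ 0.746  0.001 -0.666] F [-0.2 -0.3 -0.2] open -0.0 q [ 0.27 -0.89  2.45 -0.39  0.81  2.11]
need pos(tool) [ 0.1359  0.1329 -0.0036] rot deg [ 0.07 -0.14 -3.21]
```

>>> {"op": "servo_tool", "data": {
  "delta_pos": [
    [0.027, 0.027, -0.004],
    [0.027, 0.027, 0],
    [0.027, 0.027, 0],
    [0.015, 0.015, 0],
    [0, 0, 0]
  ],
  "dr": [
    [0, 0, -3],
    [0, 0, 0],
    [0, 0, 0],
    [0, 0, 0],
    [0, 0, 0]
  ],
  "grip": [0, 0, 0, 0, 0]
}}

```text
t: 3.28
tool_pos: [0.4468, 0.13, 0.0994]
tool_rot: [0.846, 1.75, -1.823]
contact_force: [0.6, 0.3, 0.2]
opening: 0.0005
```

```bash
python3 st.py 45 -.128 .04; python3 - <<'E'
from h import *
for n in ["wrist","side","scene"]:
    im=ctrl.get_image(n)[:,:,::-1]
    if n=="side": im=cv2.resize(im[100:290,200:420],None,fx=3,fy=3)
    if n=="scene": im=cv2.resize(im[150:300,250:430],None,fx=4,fy=4)
    cv2.imwrite(f"pics/a_{n}.png",im)
E
```

```text
t 3.27 tcp [0.4468 0.13   0.0994] tip chute mm [-144.9   45.6   89.5] yax chute [ 0.712  0.005 -0.703] F [0.6 0.3 0.2] open 0.0005 q [ 0.27 -0.63  2.55 -0.54  0.54  2.32]
need pos(tool) [0.0288 0.0413 0.0008] rot deg [ 0.26 -0.1  -0.36]
```

View pics/a_wrist.png

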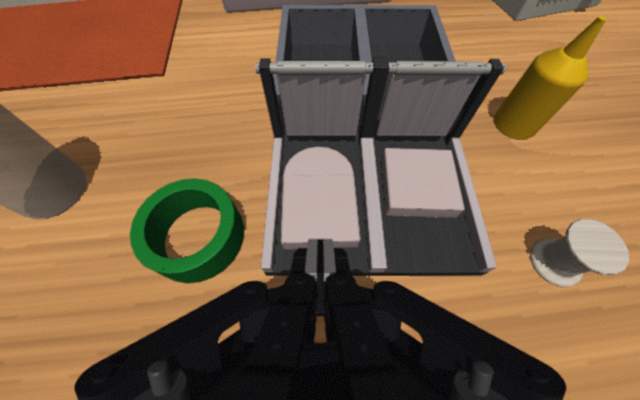

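View pics/a_side.png

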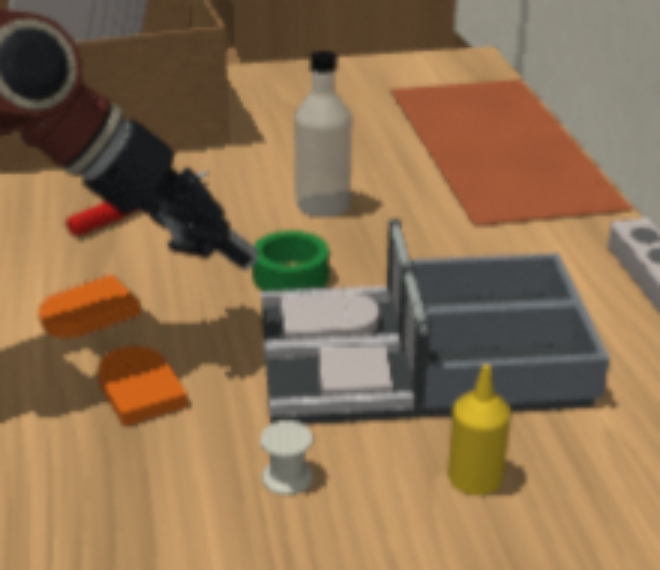

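>>> {"op": "servo_tool", "data": {
  "delta_pos": [
    [0.01, 0.02, 0],
    [0, 0, 0]
  ],
  "dr": [
    [0, 0, -9],
    [0, 0, 0]
  ],
  "grip": [0, 0]
}}

```text
t: 3.68
tool_pos: [0.4582, 0.1308, 0.0859]
tool_rot: [0.734, 1.861, -1.911]
contact_force: [-0.2, 0.2, 1.0]
opening: 0.0
```

```bash
python3 st.py 36 -.128 .035
```

```text
t 3.67 tcp [0.4582 0.1308 0.0859] tip chute mm [-135.2   47.7   74.7] yax chute [ 0.6   0.01 -0.8 ] F [-0.2  0.2  1. ] open 0.0 q [ 0.23 -0.51  2.45 -0.34  0.61  2.13]
need pos(tool) [0.025  0.0307 0.003 ] rot deg [ 0.55 -0.18 -0.9 ]
```

>>> {"op": "servo_tool", "data": {
  "delta_pos": [
    [0.015, 0.02, 0.003],
    [0.01, 0.011, 0],
    [0, 0, 0]
  ],
  "dr": [
    [0.5, 0, -0.8],
    [0, 0, 0],
    [0, 0, 0]
  ],
  "grip": [0, 0, 0]
}}

```text
t: 4.05
tool_pos: [0.4587, 0.1288, 0.0509]
tool_rot: [0.737, 1.856, -1.919]
contact_force: [-0.3, 0.4, 0.4]
opening: 0.0001
```

```bash
python3 st.py 36 -.128 .0215;python3 - <<'E'
from h import *
for n in ["wrist","side"]:
    im=ctrl.get_image(n)[:,:,::-1]
    if n=="side": im=cv2.resize(im[170:260,250:380],None,fx=5,fy=5,interpolation=cv2.INTER_CUBIC)
    cv2.imwrite(f"pics/b_{n}.png",im)
E
```

```text
t 4.05 tcp [0.4587 0.1288 0.0509] tip chute mm [-134.4   45.7   39.7] yax chute [ 0.6    0.002 -0.8  ] F [-0.3  0.4  0.4] open 0.0001 q [ 0.23 -0.42  2.46 -0.41  0.52  2.21]
need pos(tool) [0.0127 0.0131 0.0008] rot deg [ 0.14 -0.25 -0.85]
```

View pics/b_wrist.png

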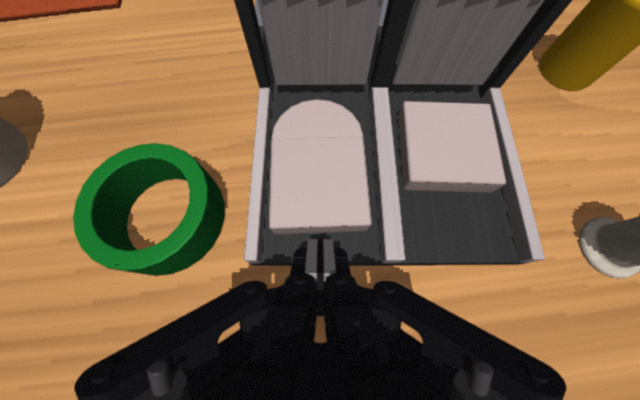

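View pics/b_side.png

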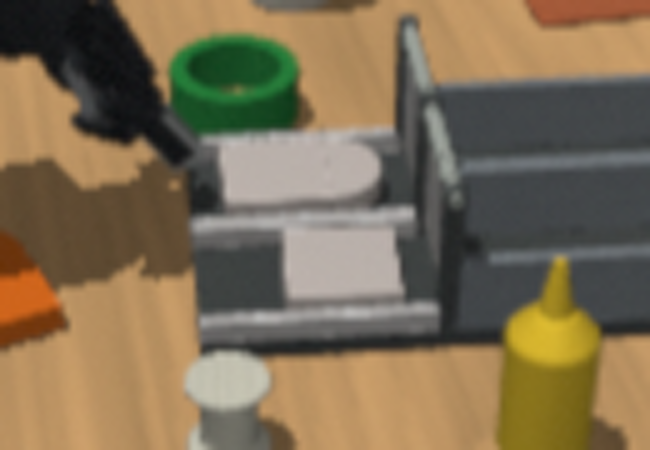

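>>> {"op": "servo_tool", "data": {
  "delta_pos": [
    [0.0125, 0.013, 0.0005],
    [0, 0, 0]
  ],
  "dr": [
    [0, 0, 0],
    [0, 0, 0]
  ],
  "grip": [0, 0]
}}

```text
t: 4.4
tool_pos: [0.4592, 0.1296, 0.0377]
tool_rot: [0.744, 1.853, -1.91]
contact_force: [-0.1, -0.8, 0.1]
opening: -0.0001
```

```bash
python3 st.py 36.9 -.105 .0215
```

```text
t 4.4 tcp [0.4592 0.1296 0.0377] tip chute mm [-133.9   46.6   26.6] yax chute [ 0.607  0.005 -0.795] F [-0.1 -0.8  0.1] open -0.0001 q [ 0.23 -0.38  2.47 -0.45  0.47  2.26]
need pos(tool) [-0.013   0.0162  0.0016] rot deg [ 0.3  -0.31 -0.45]
```

>>> {"op": "servo_tool", "data": {
  "delta_pos": [
    [0.003, 0.005, 0.001],
    [-0.006, 0.005, 0],
    [0, 0, 0]
  ],
  "dr": [
    [0, 0, 0],
    [0, 0, 0],
    [0, 0, 0]
  ],
  "grip": [0, 0, 0]
}}

```text
t: 4.78
tool_pos: [0.4703, 0.1282, 0.0348]
tool_rot: [0.749, 1.851, -1.905]
contact_force: [0.0, -0.4, -0.3]
opening: 0.0002
```

```bash
python3 st.py 36.9 -.105 .0215
```

```text
t 4.78 tcp [0.4703 0.1282 0.0348] tip chute mm [-122.7   46.4   23.7] yax chute [ 0.611  0.007 -0.791] F [ 0.  -0.4 -0.3] open 0.0002 q [ 0.22 -0.34  2.45 -0.46  0.44  2.27]
need pos(tool) [-0.0059  0.0072  0.0014] rot deg [ 0.39 -0.35 -0.79]
```

>>> {"op": "servo_tool", "data": {
  "delta_pos": [
    [0.002, 0.003, 0.001],
    [0, 0, 0]
  ],
  "dr": [
    [0.4, 0, -0.5],
    [0, 0, 0]
  ],
  "grip": [0, 0]
}}

```text
t: 5.03
tool_pos: [0.4709, 0.1271, 0.0314]
tool_rot: [0.745, 1.851, -1.918]
contact_force: [-1.2, 0.4, -0.0]
opening: -0.0005
```

```bash
python3 st.py 36.9 -.105 .0205
```

```text
t 5.03 tcp [0.4709 0.1271 0.0314] tip chute mm [-122.1   45.3   20.2] yax chute [ 0.604 -0.001 -0.797] F [-1.2  0.4 -0. ] open -0.0005 q [ 0.22 -0.32  2.44 -0.47  0.44  2.28]
need pos(tool) [-0.0068  0.0048  0.0003] rot deg [-0.04 -0.37 -0.28]
```

>>> {"op": "servo_tool", "data": {
  "delta_pos": [
    [-0.008, 0.006, 0],
    [-0.008, 0.006, 0],
    [-0.008, 0.006, 0],
    [0, 0, 0]
  ],
  "dr": [
    [0, 0, 0],
    [0, 0, 0],
    [0, 0, 0],
    [0, 0, 0]
  ],
  "grip": [0, 0, 0, 0]
}}

```text
t: 5.52
tool_pos: [0.503, 0.1233, 0.0313]
tool_rot: [0.745, 1.851, -1.919]
contact_force: [-0.8, 1.0, 0.9]
opening: -0.0004
```

```bash
python3 st.py 40 -.05 .0205;python3 - <<'E'
from h import *
for n in ["wrist"]:
    im=ctrl.get_image(n)[:,:,::-1]
    cv2.imwrite(f"pics/c_{n}.png",im)
E
```

```text
t 5.53 tcp [0.503  0.1233 0.0313] tip chute mm [-89.8  45.1  20.2] yax chute [ 0.604 -0.001 -0.797] F [-0.8  1.   0.9] open -0.0004 q [ 0.19 -0.23  2.37 -0.46  0.41  2.25]
need pos(tool) [-0.0245  0.0187 -0.0001] rot deg [-0.06 -0.37  2.84]
```

View pics/c_wrist.png

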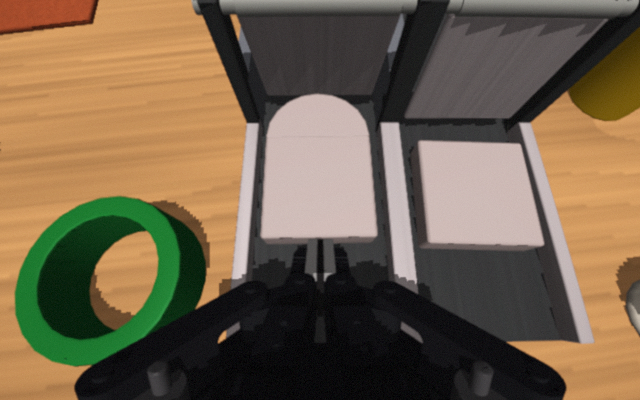

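>>> {"op": "servo_tool", "data": {
  "delta_pos": [
    [-0.009, 0.007, 0],
    [-0.009, 0.007, 0],
    [-0.009, 0.007, 0],
    [-0.009, 0.007, 0],
    [0, 0, 0]
  ],
  "dr": [
    [0, 0, 1],
    [0, 0, 1],
    [0, 0, 1],
    [0, 0, 1],
    [0, 0, 0]
  ],
  "grip": [0, 0, 0, 0, 0]
}}

```text
t: 6.2
tool_pos: [0.5498, 0.1179, 0.0309]
tool_rot: [0.8, 1.799, -1.873]
contact_force: [-0.3, 0.2, 0.5]
opening: 0.0001
```

```bash
cat > pic.py <<'E'
from h import *
import sys
k=sys.argv[1]
im=ctrl.get_image("wrist")[:,:,::-1];s=ctrl.get_image("side")[:,:,::-1]
s=cv2.resize(s[160:260,270:420],None,fx=4.2,fy=4,interpolation=cv2.INTER_CUBIC)[:,:640]
s=s[:200] if False else s
cv2.imwrite(f"pics/{k}_w.png",im);cv2.imwrite(f"pics/{k}_s.png",s)
E
python3 st.py 42 0 .021; python3 pic.py d
```

```text
t 6.2 tcp [0.5498 0.1179 0.0309] tip chute mm [-41.9  44.9  20.4] yax chute [ 0.66  -0.001 -0.751] F [-0.3  0.2  0.5] open 0.0001 q [ 0.16 -0.11  2.3  -0.64  0.31  2.4 ]
need pos(tool) [-0.0255  0.0218 -0.0003] rot deg [-0.04 -0.31  0.67]
```

View pics/d_w.png

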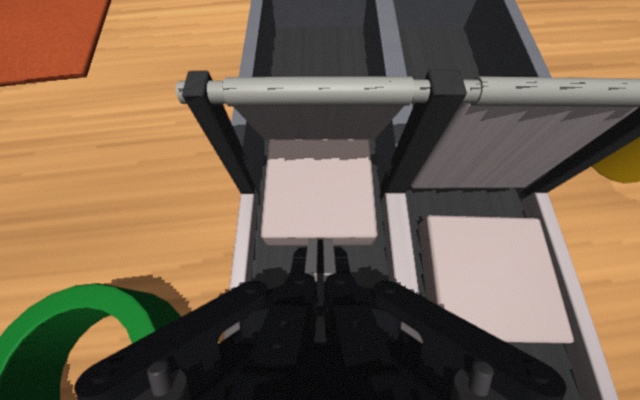

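View pics/d_s.png

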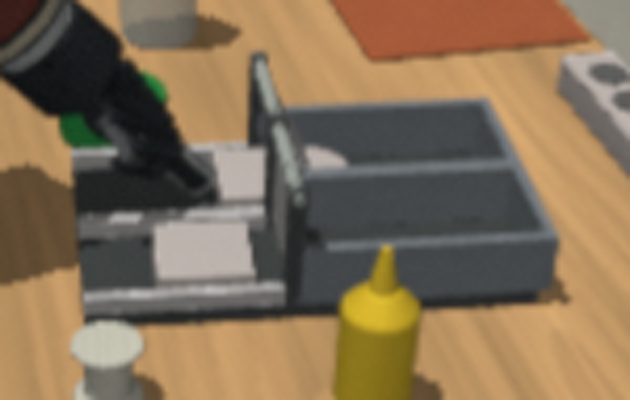

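>>> {"op": "servo_tool", "data": {
  "delta_pos": [
    [-0.0315, 0.0275, 0],
    [0, 0, 0]
  ],
  "dr": [
    [0, 0, 0],
    [0, 0, 0]
  ],
  "grip": [0, 0]
}}

```text
t: 6.55
tool_pos: [0.5906, 0.1133, 0.0306]
tool_rot: [0.798, 1.8, -1.873]
contact_force: [-0.9, 0.4, 1.0]
opening: 0.0002
```

```bash
python3 st.py 41 .03 .021; python3 pic.py e
```

```text
t 6.55 tcp [0.5906 0.1133 0.0306] tip chute mm [-0.8 44.9 20. ] yax chute [ 0.66  -0.    -0.752] F [-0.9  0.4  1. ] open 0.0002 q [ 0.14 -0.02  2.21 -0.6   0.29  2.35]
need pos(tool) [-0.0176  0.0141 -0.0002] rot deg [-0.01 -0.28 -0.27]
```

View pics/e_w.png

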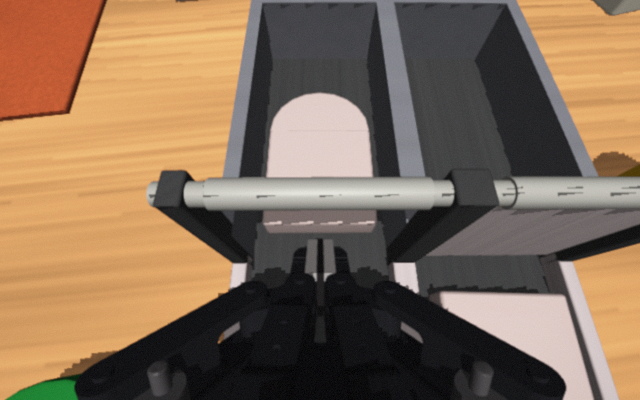

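View pics/e_s.png

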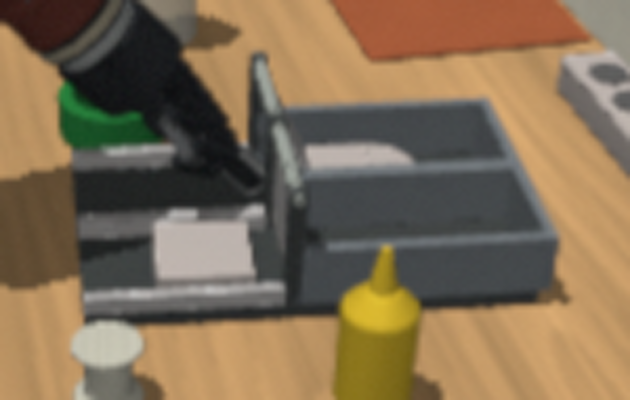

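```bash
cat > bx.py <<'E'
from h import *
import sys
p=ctrl.camera_params("wrist");c=np.load("c.npy")
a=list(map(float,sys.argv[1:]))
for i in range(0,len(a),3):
    w=onplane(p,a[i:i+2],a[i+2]);d=w-c[:2];ca,sa=np.cos(c[2]),np.sin(c[2])
    print((np.array([ca*d[0]+sa*d[1],-sa*d[0]+ca*d[1]])*1000).round(1))
E
python3 bx.py 264 224 .03 376 224 .03 320 93 .03 320 240 .0277; python3 -c "
import cv2;im=cv2.imread('pics/e_w.png')[150:320,220:420];cv2.imwrite('pics/e_c.png',cv2.resize(im,None,fx=3.5,fy=3.5,interpolation=cv2.INTER_CUBIC))"
```

```text
[ 9.4 74. ]
[ 9.1 13.5]
[102.1  43.4]
[ 1.  43.7]
```

View pics/e_c.png

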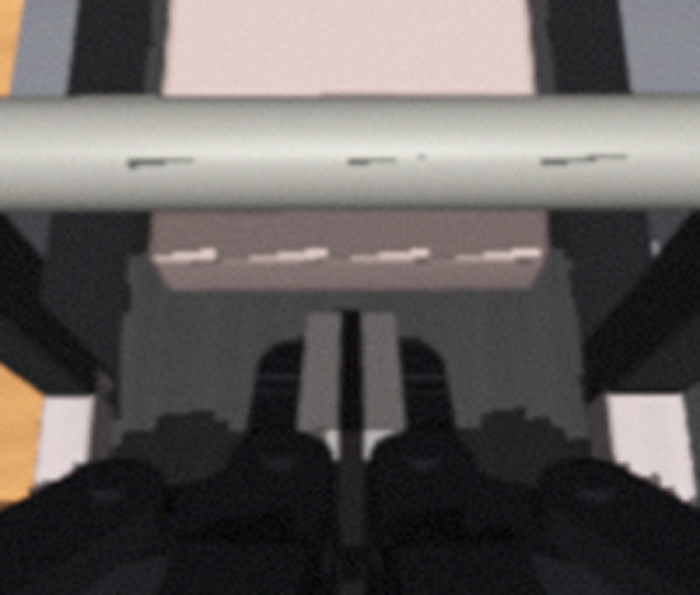

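>>> {"op": "servo_tool", "data": {
  "delta_pos": [
    [-0.005, 0.0045, 0],
    [-0.005, 0.0045, 0],
    [0, 0, 0]
  ],
  "dr": [
    [0, 0, 2],
    [0, 0, 1.7],
    [0, 0, 0]
  ],
  "grip": [0, 0, 0]
}}

```text
t: 7.02
tool_pos: [0.5979, 0.1122, 0.0277]
tool_rot: [0.841, 1.754, -1.835]
contact_force: [-0.3, 0.2, -0.5]
opening: 0.0003
```

```bash
python3 st.py 45 .03 .021; python3 pic.py f
```

```text
t 7.03 tcp [0.5979 0.1122 0.0277] tip chute mm [ 7.2 44.6 17.8] yax chute [ 0.704 -0.001 -0.71 ] F [-0.3  0.2 -0.5] open 0.0003 q [ 0.14  0.    2.22 -0.88  0.23  2.62]
need pos(tool) [-0.0129  0.0083 -0.0004] rot deg [-0.04 -0.15  0.25]
```

View pics/f_w.png

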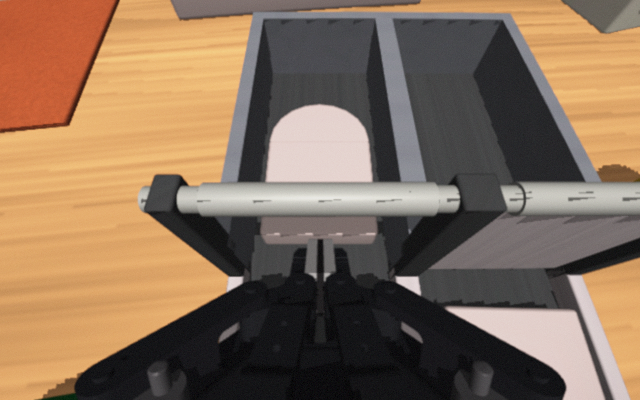

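View pics/f_s.png

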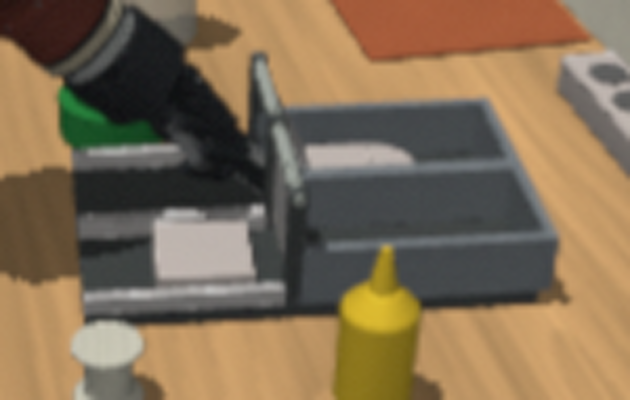

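>>> {"op": "servo_tool", "data": {
  "delta_pos": [
    [-0.0064, 0.0021, 0],
    [-0.005, 0.005, 0],
    [0, 0, 0]
  ],
  "dr": [
    [-2.1, -2.1, 0],
    [0, 0, 0],
    [0, 0, 0]
  ],
  "grip": [0, 0, 0]
}}

```text
t: 7.5
tool_pos: [0.6101, 0.1113, 0.0307]
tool_rot: [0.788, 1.761, -1.802]
contact_force: [0.0, -0.3, -0.7]
opening: 0.0002
```

```bash
python3 st.py 45 .03 .021; python3 pic.py g
```

```text
t 7.5 tcp [0.6101 0.1113 0.0307] tip chute mm [19.4 45.5 20.7] yax chute [ 0.702  0.036 -0.711] F [ 0.  -0.3 -0.7] open 0.0002 q [ 0.11  0.02  2.2  -0.68  0.19  2.37]
need pos(tool) [-0.0021  0.0018  0.0001] rot deg [2.07 1.9  0.34]
```

View pics/g_w.png

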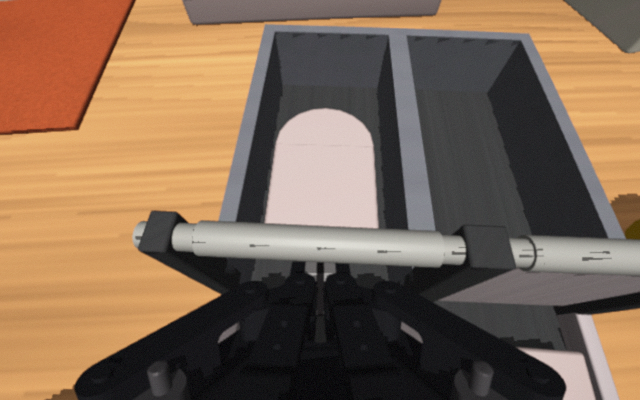

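>>> {"op": "servo_tool", "data": {
  "delta_pos": [
    [-0.003, 0.003, 0],
    [0, 0, 0]
  ],
  "dr": [
    [0, 0, 0],
    [0, 0, 0]
  ],
  "grip": [0, 0]
}}

```text
t: 7.85
tool_pos: [0.6136, 0.1116, 0.0299]
tool_rot: [0.786, 1.762, -1.803]
contact_force: [-1.2, 0.8, 0.3]
opening: 0.0
```

>>> {"op": "servo_tool", "data": {
  "delta_pos": [
    [-0.003, 0.003, 0],
    [0, 0, 0]
  ],
  "dr": [
    [0, 0, 0],
    [0, 0, 0]
  ],
  "grip": [0, 0]
}}

```text
t: 8.1
tool_pos: [0.6152, 0.1126, 0.0276]
tool_rot: [0.783, 1.766, -1.805]
contact_force: [0.2, -1.3, 4.5]
opening: 0.0002
```

```bash
python3 st.py 45 .04 .021; python3 pic.py i
```

```text
t 8.1 tcp [0.6152 0.1126 0.0276] tip chute mm [24.2 47.4 17.6] yax chute [ 0.698  0.037 -0.715] F [ 0.2 -1.3  4.5] open 0.0002 q [ 0.11  0.03  2.19 -0.67  0.19  2.36]
need pos(tool) [-0.0078  0.0031  0.0022] rot deg [2.13 1.94 0.66]
```

View pics/i_w.png

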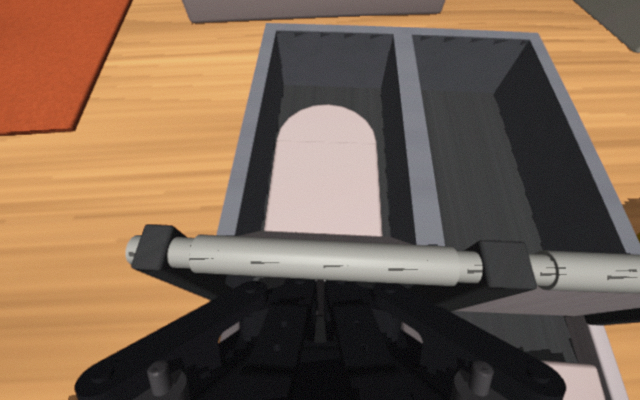

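View pics/i_s.png

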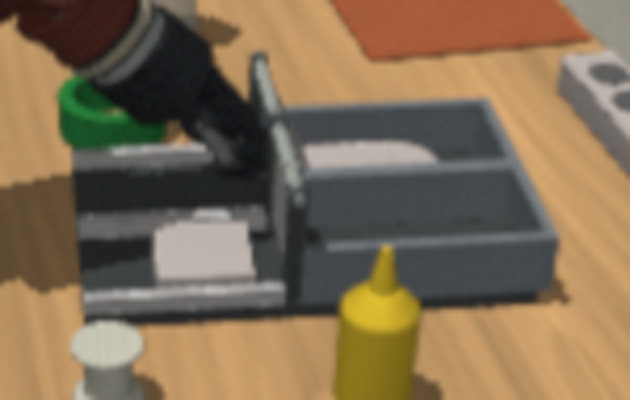

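```bash
python3 bx.py 326 105 .03 266 233 .03 382 236 .03 450 245 .1
python3 -c "
import cv2;im=cv2.imread('pics/i_w.png')[190:360,180:460];cv2.imwrite('pics/i_c.png',cv2.resize(im,None,fx=2.8,fy=2.8,interpolation=cv2.INTER_CUBIC))"
```

```text
[124.4  47.5]
[30.4 75.8]
[31.7 14.1]
[ 4.1 10.7]
```

View pics/i_c.png

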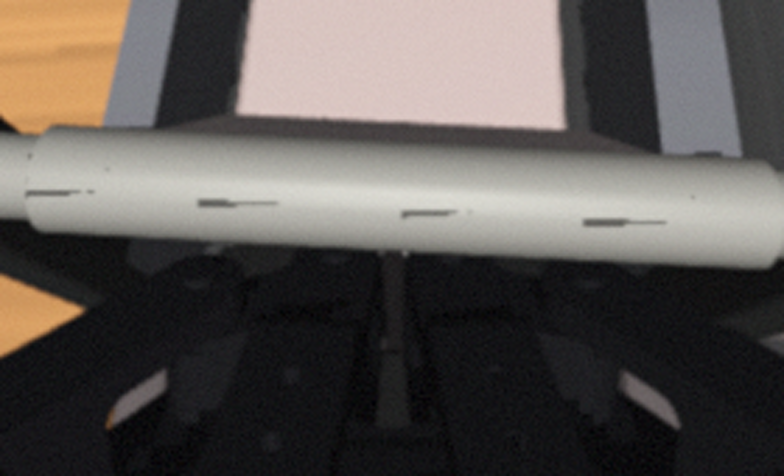

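>>> {"op": "servo_tool", "data": {
  "delta_pos": [
    [-0.005, 0.0007, 0.002],
    [0, 0, 0]
  ],
  "dr": [
    [0, 0, 0],
    [0, 0, 0]
  ],
  "grip": [0, 0]
}}

```text
t: 8.45
tool_pos: [0.6152, 0.113, 0.0277]
tool_rot: [0.778, 1.772, -1.804]
contact_force: [0.4, -4.1, 4.8]
opening: 0.0
```

```bash
python3 st.py 45 .04 .021; python3 pic.py j; python3 -c "
import cv2;im=cv2.imread('pics/j_w.png')[0:360,100:580];cv2.imwrite('pics/j_c.png',cv2.resize(im,None,fx=1.6,fy=1.6,interpolation=cv2.INTER_CUBIC))"
```

```text
t 8.45 tcp [0.6152 0.113  0.0277] tip chute mm [24.2 47.8 17.6] yax chute [ 0.694  0.04  -0.719] F [ 0.4 -4.1  4.8] open 0.0 q [ 0.11  0.03  2.19 -0.63  0.19  2.32]
need pos(tool) [-0.0078  0.0031  0.0026] rot deg [2.33 1.9  0.95]
```

View pics/j_c.png

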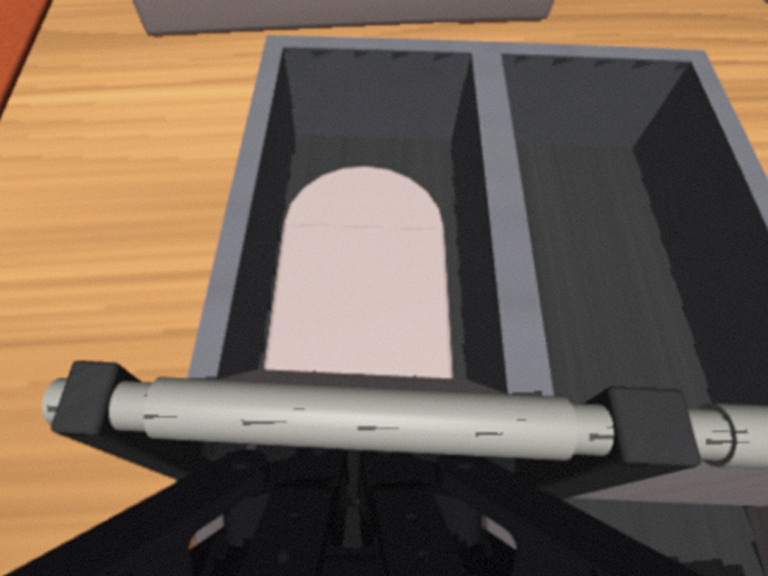

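>>> {"op": "servo_tool", "data": {
  "delta_pos": [
    [0.006, -0.006, 0.002],
    [0.01, -0.01, 0],
    [0.015, -0.015, 0],
    [0.02, -0.02, 0],
    [0, 0, 0]
  ],
  "dr": [
    [0, 0, 0],
    [0, 0, 0],
    [0, 0, 0],
    [0, 0, 0],
    [0, 0, 0]
  ],
  "grip": [0, 0, 0, 0, 0]
}}

```text
t: 9.18
tool_pos: [0.5399, 0.1142, 0.0288]
tool_rot: [0.781, 1.772, -1.805]
contact_force: [-0.2, 0.2, -0.4]
opening: -0.0003
```

```bash
python3 st.py 45 -.04 .021; python3 pic.py k
```

```text
t 9.18 tcp [0.5399 0.1142 0.0288] tip chute mm [-50.8  40.7  18.8] yax chute [ 0.695  0.039 -0.718] F [-0.2  0.2 -0.4] open -0.0003 q [ 0.14 -0.15  2.36 -0.66  0.22  2.37]
need pos(tool) [-0.0036  0.0007 -0.0047] rot deg [2.26 1.82 0.91]
```

View pics/k_w.png

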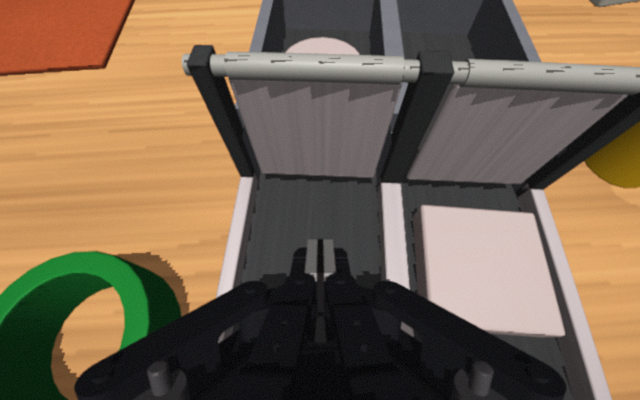

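View pics/k_s.png

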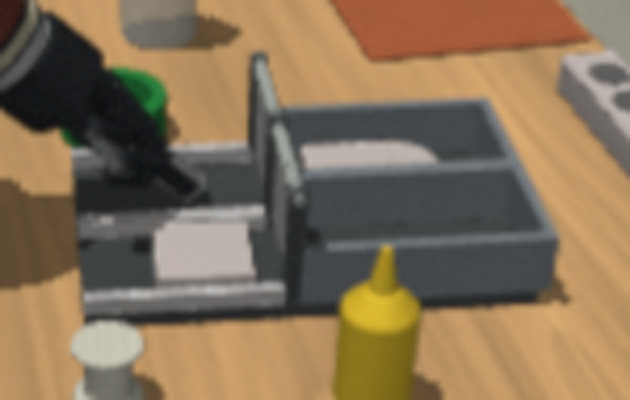

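>>> {"op": "servo_tool", "data": {
  "delta_pos": [
    [0.005, -0.03, 0],
    [-0.02, -0.03, 0],
    [-0.025, -0.025, 0],
    [-0.025, -0.025, 0],
    [0, 0, 0]
  ],
  "dr": [
    [0, 0, 0],
    [0, 0, -5],
    [0, 0, -10],
    [0, 0, -10],
    [0, 0, 0]
  ],
  "grip": [0, 0, 0, 0, 0]
}}

```text
t: 9.9
tool_pos: [0.5257, 0.1141, 0.154]
tool_rot: [0.399, 2.069, -2.075]
contact_force: [0.6, -0.4, -0.6]
opening: -0.0
```

>>> {"op": "servo_tool", "data": {
  "delta_pos": [
    [-0.01, -0.05, 0],
    [-0.01, -0.05, 0],
    [0, 0, 0]
  ],
  "dr": [
    [0, 0, -8],
    [0, 0, 0],
    [0, 0, 0]
  ],
  "grip": [0, 0, 0]
}}

```text
t: 10.28
tool_pos: [0.5162, 0.1124, 0.2476]
tool_rot: [0.245, 2.162, -2.166]
contact_force: [0.0, -0.6, -0.4]
opening: 0.0001
```

```bash
python3 st.py; python3 pic.py l; python3 -c "
from h import *
im=ctrl.get_image('scene')[:,:,::-1][170:310,250:420];cv2.imwrite('pics/l_sc.png',cv2.resize(im,None,fx=4,fy=4,interpolation=cv2.INTER_CUBIC))"
```

```text
t 10.28 tcp [0.5162 0.1124 0.2476] tip chute mm [-81.7  35.9 233.8] yax chute [ 0.162  0.011 -0.987] F [ 0.  -0.6 -0.4] open 0.0001 q [ 0.08 -0.29  1.93 -0.02  1.34  1.72]
```

View pics/l_w.png

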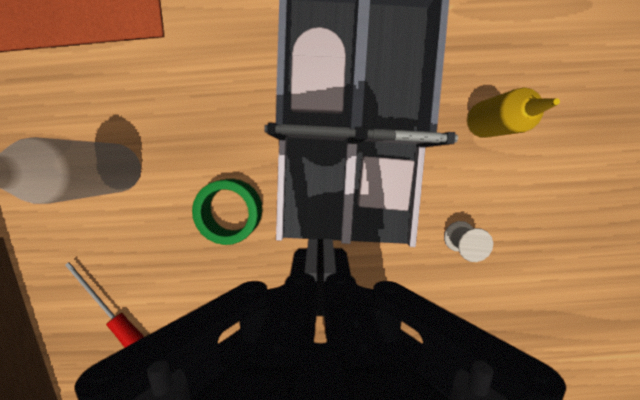

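View pics/l_sc.png

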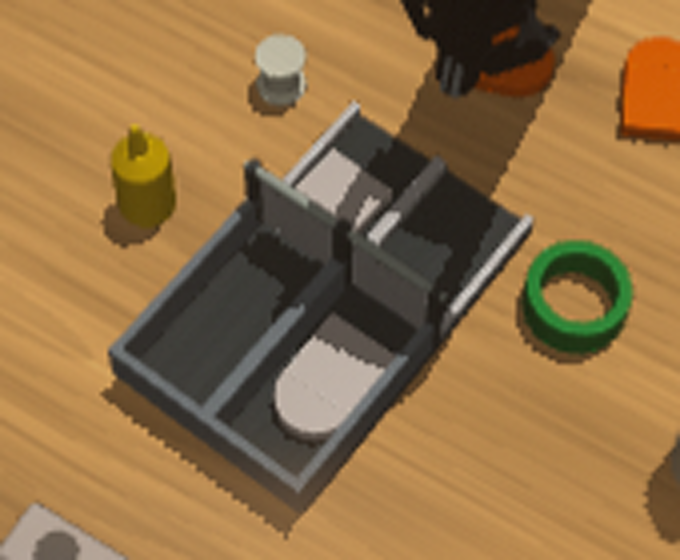

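```bash
python3 bx.py 291 109 .03 344 110 .03 318 27 .03; python3 -c "
from h import *
ctrl.get_image('wrist')
im=cv2.imread('pics/l_w.png')[0:180,240:480];cv2.imwrite('pics/l_c.png',cv2.resize(im,None,fx=3.3,fy=3.3,interpolation=cv2.INTER_CUBIC))"
```

```text
[23.7 75.3]
[25.6 11.9]
[117.   47.4]
```

View pics/l_c.png

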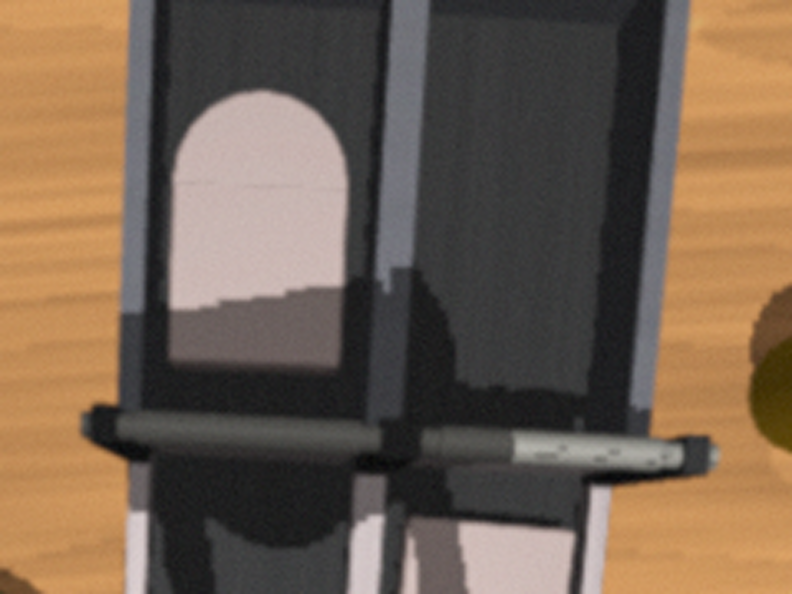

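```bash
python3 - <<'E'
from ov import *
c=np.load("c.npy");s=ctrl.get_image("scene")[:,:,::-1];cv2.imwrite("pics/m_full.png",s)
box=(305,205,370,265)
L=[]
for th,i in((0,0),(.4,1)):
    x,z=76*np.sin(th),100-76*np.cos(th)
    for y in(-45,45):L.append(((x,y-35,z),(x,y+35,z)))
for src,o in(("pics/scene0.png","a"),("pics/m_full.png","b")):
    im=cv2.imread(src)[box[1]:box[3],box[0]:box[2]];
    im=cv2.resize(im,None,fx=6,fy=6,interpolation=cv2.INTER_CUBIC);im=cv2.convertScaleAbs(im,alpha=1.6);cv2.imwrite(f"pics/m_{o}.png",im)
draw("scene","pics/m_full.png",c,"pics/m_o.png",box,6,L)
cv2.imwrite("pics/m.png",np.hstack([cv2.imread("pics/m_a.png"),cv2.imread("pics/m_b.png")]))
E
```

```text
(no output)
```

View pics/m.png

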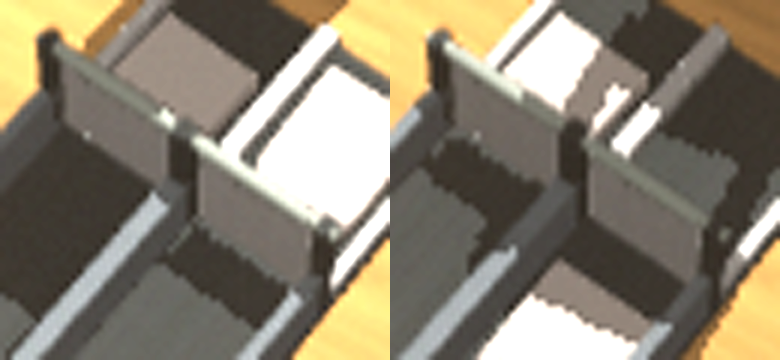

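View pics/m_o.png

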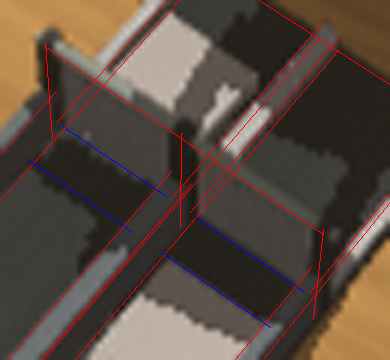

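```bash
python3 -c "
from station import ctrl
print(ctrl.finish_job())"
```

```text
the job is handed in; nothing more can be done
None
```

I pushed the white round-nosed board along the left lane and through its flap with the closed, leaned fingertips. Then I drew back and up, and handed the job in at about 10.5 s of the 40 s limit. The two orange look-alikes and the short square board were left alone.

**Last checks:**
- **Flap:** the enlarged scene view shows the left flap hanging shut, as it did at the start and level with the right one.
- **Board:** it lies flat and straight in the left bay. The short board and the other things look unmoved, though I did not measure that.
- **Arm:** the gripper is well clear above the shelf, with contact force about 0.

**What disagreed:**
- **Board depth:** the final wrist picture puts the board's rear end 24–26 mm past the mouth plane by its rear edge. Its nose (117 mm, less the 96 mm length) puts it at about 21 mm. Fingertip contact, an earlier nose reading and the final scene view suggest 28–32 mm. Since the flap dropped shut, about 30 mm or a little more is the most likely.
- **Gripper stop:** at the deepest point the gripper stopped advancing on something, probably a post or the rod. The reading was about 6 N, so I stopped there and backed off, a little short of the 40 mm or so I had planned.

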